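# Strip the lens polisher: pull both laps off their leaning spindles and hang them up

### The job

Pull the two polishing laps straight off the leaning spindles they are snapped onto, and hang each upright in its own fork, head resting flat on the fork and shank well inside the slot: the large lap in the wide fork, the small lap in the narrow one. Do not drop the laps, and leave the bottle, the jar, the tin and the spanner undisturbed. Let go of both laps at the end.

Things in the scene. Friction and masses are not known exactly. Their poses are not given: they have to be found in the camera images.
- large_lap: Large polishing lap, about 0.4 kg: a round steel head 62 mm across, 45 mm high (straight side 34 mm), slightly domed black top, flat underside, and a square steel shank below. Origin: centre of the head's flat underside; z runs along the axis from shank to head. Starts fully home on the steep head, leaning 38 degrees from vertical, underside on the socket mouth. May be gripped across any diameter.
- large_lap_shank (a point): Free end of the large lap's shank, which is 20 x 20 mm square and 48 mm long, with a 3.5 mm bump on its two y faces 26 mm below the head's underside. Two spring catches in the socket hold the bumps: a straight pull along the lap's z axis of about 12 to 22 N, weight included, frees it within the first 12 mm; the shank is out of the socket after 50 mm.
- small_lap: Small polishing lap, about 0.3 kg: a round steel head 50 mm across, 45 mm high (straight side 34 mm), slightly domed black top, flat underside, and a square steel shank below. Origin: centre of the head's flat underside; z runs along the axis from shank to head. Starts fully home on the low head, leaning 28 degrees from vertical, underside on the socket mouth. May be gripped across any diameter.
- small_lap_shank (a point): Free end of the small lap's shank, which is 20 x 20 mm square and 48 mm long, with a 3.5 mm bump on its two y faces 26 mm below the head's underside. Two spring catches in the socket hold the bumps: a straight pull along the lap's z axis of about 12 to 22 N, weight included, frees it within the first 12 mm; the shank is out of the socket after 50 mm.
- steep_head: Fixed spindle head that carries the large lap: grey base 140 x 120 x 45 mm (x -55 to 85), a steel spindle leaning 38 degrees from vertical toward its -x side, and behind it a grey column 50 mm wide (x 60 to 88, 290 mm high) with a black hand screw at its side, 70 mm out from the middle at 250 mm height. Origin on the bench; z up.
- steep_head_mouth (a point): Centre of the spindle's square socket mouth, 10 mm toward -x from the head's origin, 130 mm high. The spindle is 52 mm square; brass spring housings 22 mm thick stick out of its two y sides to 41 mm from the axis, 26 mm below the mouth.
- steep_head_overarm (a point): Front end, underside, of the head's fixed overarm, at x = -23 mm of the head: a bar 24 mm wide running from here back to the column, underside 265 to 270 mm and top 296 mm above the bench. It overhangs the spindle, so the lap cannot be reached straight from above.
- low_head: Fixed spindle head that carries the small lap: grey base 140 x 120 x 45 mm (x -55 to 85), a steel spindle leaning 28 degrees from vertical toward its -x side, and behind it a grey column 50 mm wide (x 60 to 88, 290 mm high) with a black hand screw at its side, 70 mm out from the middle at 250 mm height. Origin on the bench; z up.
- low_head_mouth (a point): Centre of the spindle's square socket mouth, 10 mm toward -x from the head's origin, 130 mm high. The spindle is 52 mm square; brass spring housings 22 mm thick stick out of its two y sides to 41 mm from the axis, 26 mm below the mouth.
- low_head_overarm (a point): Front end, underside, of the head's fixed overarm, at x = -3 mm of the head: a bar 24 mm wide running from here back to the column, underside 265 to 270 mm and top 296 mm above the bench. It overhangs the spindle, so the lap cannot be reached straight from above.
- wide_fork: Fixed hanging fork for the large lap: aluminium plate 10 mm thick, 96 mm long (x -42 to 54), top 100 mm above the bench, slot 34 mm wide that opens to -x and ends at x = 20 mm; cheeks 6 mm high, 8 mm wide stand along its sides, 72 mm apart. Wall under the plate at x 40 to 54; base plate 10 mm thick, x -50 to 60. Origin on the bench below the seat point; z up.
- wide_fork_seat (a point): Seat point on the wide fork's centre line in the plane of its top, 100 mm above the bench: a lap well hung has its origin here. Axes as the fork's: the slot runs along x.
- narrow_fork: Fixed hanging fork for the small lap: aluminium plate 10 mm thick, 96 mm long (x -42 to 54), top 100 mm above the bench, slot 34 mm wide that opens to -x and ends at x = 20 mm; cheeks 6 mm high, 8 mm wide stand along its sides, 60 mm apart. Wall under the plate at x 40 to 54; base plate 10 mm thick, x -50 to 60. Origin on the bench below the seat point; z up.
- narrow_fork_seat (a point): Seat point on the narrow fork's centre line in the plane of its top, 100 mm above the bench: a lap well hung has its origin here. Axes as the fork's: the slot runs along x.
- bottle: Green bottle, 66 mm diameter, 200 mm tall, standing; origin at the centre of its underside. Leave alone.
- jar: Amber jar, 68 mm diameter, 85 mm tall, standing; origin at the centre of its underside. Leave alone.
- tin: Closed steel tin with a paper band, 60 mm diameter, 110 mm tall, standing; origin at the centre of its underside. Leave alone.
- spanner: Steel spanner 160 mm long lying flat on the bench along its x axis. Leave alone.
There are look-alikes about, which are no part of the job. What is shaped like the small_lap but purple is not meant.

How it is judged:
By the outcome, as a careful person would: the job done as asked, in the order asked, and still so for the second after the job is handed in, with the robot touching nothing.
It also fails if it takes over 67 s, if anything falls off the work surface, if the arm or the gripper's body presses on something with over 40 N, if the wrist force passes 120 N, or if a joint passes its speed limit or range.

### The arm

A 7-joint arm with a two-finger parallel gripper is mounted at the origin on the work surface. World frame = base frame: x ahead of the robot, y to its left, z up, the work surface at z = 0. Lengths are in m, angles in rad, forces in N, time in s.
With the tool pointing down it reaches from about 0.4 to 0.875 m from the base axis. Payload 19.3 kg.
Tool frame: the origin (TCP) lies at the very end of the fingers, on their centre line; the grasp point (between the pads) lies 19 mm behind it; z points along the fingers, y is the line along which they close (so a half turn about z gives the same grasp; the last joint's range is limited). The gripper opens to 85 mm and grips with 20 to 120 N. Pads are 22 mm wide; open, the fingers measure 114 mm over their backs; the gripper's body (76 mm by 85 mm) begins 54 mm behind the grasp point. The pads swing forward as they close: fully open they stand 13 mm farther back than shut.
Start: joints at [-1.415, 0.521, -0.036, 1.599, 0.021, 1.021, -0.113], TCP at [0.14, 0.609, 0.231] pointing down, gripper open.
Joint ranges: [-2.91, 2.91], [-0.3, 2.13], [-1.5, 1.42], [0.17, 2.43], [-1.26, 4.41], [0.16, 1.93], [-2.52, 2.52]. Speed limits (rad/s): [1.89, 1.89, 2.39, 2.39, 3.01, 3.01, 3.01].

### API

Orientations are given as [roll, pitch, yaw] about the fixed x, y, z axes, in that order (R = Rz(yaw) Ry(pitch) Rx(roll)).
In Python, from workcell import observe, grab_frame, job_done gives the robot as it stands.
- The arm moves only by the tool move_arm, never from a script. Its argument "plan" is a list that holds one entry, the list of rows, each a list of 7 numbers: the shift along the tool's x, y, z each as a share of 0.02 m, from -1 to 1, then the turn, a rotation vector about the tool's x, y, z each as a share of 6 degrees, from -1 to 1, then the opening, from -1 (shut) to 1 (fully open). A call has exactly 10 rows; each row shifts and turns the commanded pose from where the row before left it, along the tool's axes as they then stand; what a row does not reach is not made up. A row lasts 1/10 s, in which the tool goes at most 50 mm and 8.59 degrees, less where a joint would pass 70% of its speed; a pose out of reach is approached as far as the arm can. A call with a number of a shift or a turn outside -1 to 1 is refused whole. A call with a gripper value outside its range is refused whole. The fingers move at their own pace and stop on an object; "grip_force" is the grip in N (left out, the last holds). Time passes only in rows, so rows that do not move let the fingers close, or fill a call up. It gives the time, the measured TCP pose, the force, the opening and the grip force at its end, in the units of the state.
- observe(): the state, without advancing time (a new reading comes with each control period).
- grab_frame(name): name is "scene" or "top" or "wrist"; returns a dict with "color" (400x640x3 uint8, red, green, blue), "intrinsics" (3x3 intrinsics, pixels), "position" and "orientation" of the camera in the world; the wrist camera has in their place "tool_from_camera" (4x4, takes a point from camera to tool coordinates, whose origin is the TCP and whose axes are the flange's). Camera axes: x right, y down, z forward; pixel columns grow to the right and rows downward; lengths in m; the calibration is good to about 2 mm. The wrist camera is an equidistant fisheye: a pixel r from the principal point sees the ray r / f radians off the axis. A picture is of the moment at which its call begins: read the wrist's pose just before it. There is no depth.
- job_done(): hands the job in; it is judged then, once.
The state is a dict: "clock": time; "qpos": joint angles; "qd": joint speeds; "joint_efforts": joint torques, N m; "position": TCP position; "tool_rot": TCP orientation; "force": force on the tool from outside, world axes, zero at the start; "moment": the same for the moment, N m; "grip_width": finger opening in m; "finger_force": force on a finger pad.
Only numpy, scipy, OpenCV 4.12 (cv2) and the standard library are available. Lean on these libraries where they do the work, as an engineer would, in place of code of your own. Each camera call takes 0.05 s, during which the arm holds its last target. There are 200 camera calls.

## Working session

There is one attempt and no reset: what is moved stays moved. The work goes in short steps, Python scripts to look and compute and a tool call to move; the robot and the scene stay as the last step left them, time stands still between calls to the robot, and variables do not carry over. Pictures are saved under pics/ and viewed, at most 10 in all, crops included, and the job is handed in when it is done.

Besides the shell and the picture viewer there is one more tool, called after "Call:" in YAML: its name, and indented under it one key for each argument. move_arm: Moves the arm, as the interface text tells. Shift numbers are shares of 0.02 m and turn numbers shares of 6 degrees, none past 1 either way. Its arguments: {"type":"object","properties":{"plan":{"type":"array"},"grip_force":{"type":"number"}},"required":["plan"]}

```bash
ls; mkdir -p pics; python3 - <<'E'
from workcell import observe, grab_frame
import cv2,pickle
print(observe())
for n in("scene","top","wrist"):
    f=grab_frame(n); cv2.imwrite(f"pics/{n}0.png",f["color"][:,:,::-1]); pickle.dump(f,open(f"{n}0.pkl","wb"))
    print({k:v for k,v in f.items() if k!="color"})
E
```

```text
pics
{'clock': 0.0, 'qpos': array([-1.41518935,  0.52202249, -0.03633973,  1.59998252,  0.02120922,
        1.02109063, -0.11280081]), 'qd': array([-0.0012135 , -0.00060707, -0.00043949, -0.00086729, -0.00040904,
       -0.00165811, -0.00178595]), 'joint_efforts': array([ 1.26791238e-03, -9.27117777e+01,  1.98010191e+00, -3.69937348e+01,
        1.78573496e-02,  8.04349518e-03,  3.06555626e-05]), 'position': array([0.1398908 , 0.6088103 , 0.23072943]), 'tool_rot': array([-3.14047788e+00,  8.06317400e-05,  2.91578999e+00]), 'force': array([-0.28681584,  0.33050025, -0.56094206]), 'moment': array([ 0.0217577 ,  0.02655148, -0.01106243]), 'finger_force': 0.0, 'grip_width': 0.08537680594796017}
{'intrinsics': array([[416.20405362,   0.        , 316.55352724],
       [  0.        , 416.20405362, 197.72968856],
       [  0.        ,   0.        ,   1.        ]]), 'position': array([ 1.13443449, -0.68881822,  1.11179154]), 'orientation': array([-2.39606465,  0.00735848,  0.64197165])}
{'intrinsics': array([[439.57884808,   0.        , 318.84694771],
       [  0.        , 439.57884808, 198.43396102],
       [  0.        ,   0.        ,   1.        ]]), 'position': array([ 0.50616064, -0.02691547,  1.56912845]), 'orientation': array([-3.05588013, -0.00397236, -1.57647709])}
{'intrinsics': array([[309.70691629,   0.        , 317.77997756],
       [  0.        , 309.70691629, 204.51812283],
       [  0.        ,   0.        ,   1.        ]]), 'tool_from_camera': array([[ 1.02180197e-03, -9.52226935e-01, -3.05389620e-01,
         7.96880481e-02],
       [ 9.99999163e-01,  1.21524769e-03, -4.43336831e-04,
         4.26956556e-04],
       [ 7.93281301e-04, -3.05388911e-01,  9.52227380e-01,
        -1.41671802e-01],
       [ 0.00000000e+00,  0.00000000e+00,  0.00000000e+00,
         1.00000000e+00]])}
```

View pics/scene0.png

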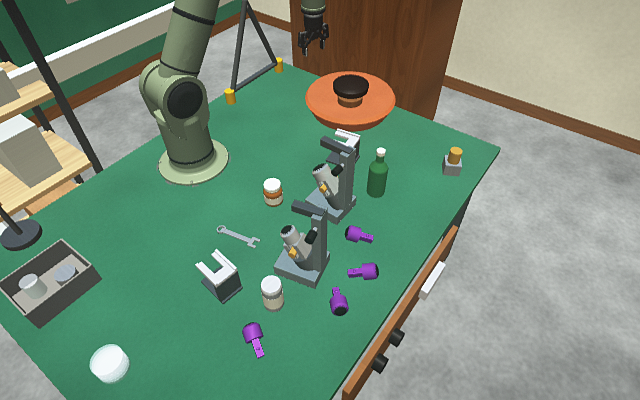

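View pics/top0.png

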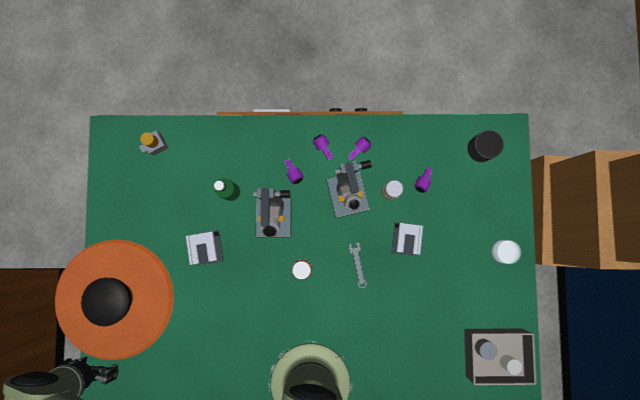

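```bash
python3 - <<'E'
import cv2
a=cv2.imread("pics/top0.png")[155:285,180:440]; cv2.imwrite("pics/topc.png",cv2.resize(a,None,fx=3,fy=3,interpolation=cv2.INTER_CUBIC))
a=cv2.imread("pics/scene0.png")[120:310,190:410]; cv2.imwrite("pics/scenec.png",cv2.resize(a,None,fx=3,fy=3,interpolation=cv2.INTER_CUBIC))
E
```

```text
(no output)
```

View pics/topc.png

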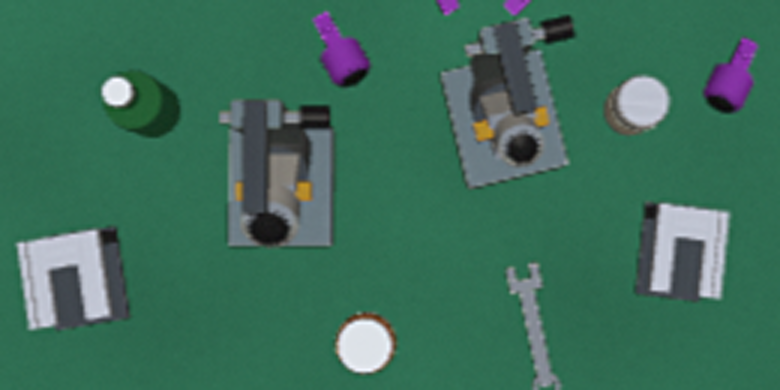

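View pics/scenec.png

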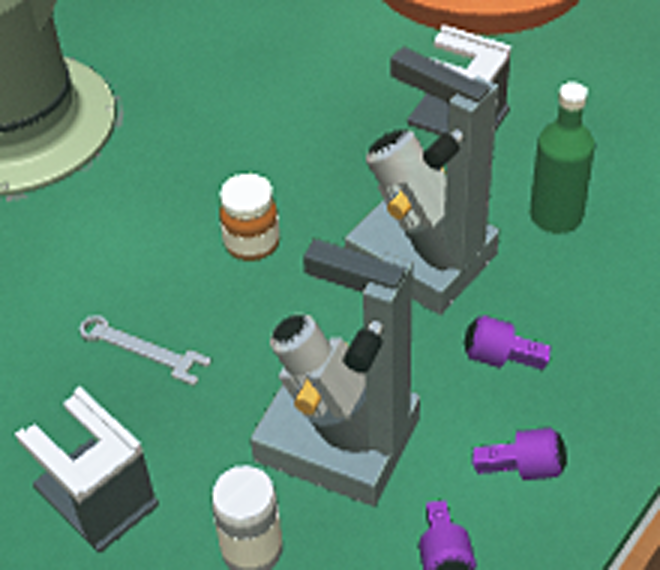

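```bash
cat > h.py <<'E'
import numpy as np,pickle,cv2
from scipy.spatial.transform import Rotation as Ro
from scipy.optimize import least_squares
def cam(n):
    f=pickle.load(open(n+"0.pkl","rb")); return f["intrinsics"],f["position"],Ro.from_euler("xyz",f["orientation"]).as_matrix()
C={n:cam(n) for n in("top","scene")}
off={"top":(180,155),"scene":(190,120)}
def proj(c,P):
    K,p,R=C[c]; q=(np.atleast_2d(P)-p)@R@K.T; return q[:,:2]/q[:,2:]
def crop2px(c,a): return (np.array(a,float)+.5)/3-.5+off[c]
def w(pose,L):
    x,y,t=pose; L=np.atleast_2d(L); c,s=np.cos(t),np.sin(t)
    return np.c_[x+c*L[:,0]-s*L[:,1],y+s*L[:,0]+c*L[:,1],L[:,2]]
E
cat > fit.py <<'E'
from h import *
m=1e-3
def dome(a,h=45): a=np.radians(a); return (-10-h*np.sin(a),0,130+h*np.cos(a))
D={
"steep":[("top",(245,213),(-23,12,296)),("top",(267,213),(-23,-12,296)),("top",(232,100),(88,25,290)),("top",(280,100),(88,-25,290)),("top",(228,246),(-55,60,45)),("top",(331,246),(-55,-60,22)),("top",(270,228),dome(38)),
 ("scene",(400,47),(-23,12,296)),("scene",(391,54),(-23,-12,296)),("scene",(391,77),(-23,-12,265)),("scene",(438,312),(85,-60,0)),("scene",(346,240),(-55,-60,45)),("scene",(497,235),(85,60,45)),("scene",(449,97),(60,-25,290)),("scene",(483,104),(88,-25,290)),("scene",(497,83),(88,25,290)),("scene",(392,143),dome(38))],
"low":[("top",(517,114),(-3,12,296)),("top",(540,107),(-3,-12,296)),("top",(482,32),(88,25,290)),("top",(523,20),(88,-25,290)),("top",(470,187),(-55,60,22)),("top",(567,163),(-55,-60,45)),("top",(443,72),(85,60,45)),("top",(521,148),dome(28)),
 ("scene",(315,240),(-3,12,296)),("scene",(304,247),(-3,-12,296)),("scene",(304,268),(-3,-12,265)),("scene",(376,505),(85,-60,0)),("scene",(252,437),(-55,-60,45)),("scene",(419,403),(85,60,45)),("scene",(364,290),(60,-25,290)),("scene",(400,297),(88,-25,290)),("scene",(411,265),(88,25,290)),("scene",(294,330),dome(28))],
"narrow":[("top",(656,204),(54,38,106)),("top",(729,212),(54,-38,106)),("top",(722,298),(-42,-38,106)),("top",(677,238),(20,17,100)),("top",(704,241),(20,-17,100)),("top",(672,297),(-42,17,100)),("top",(698,299),(-42,-17,100)),
 ("scene",(79,387),(-42,38,106)),("scene",(18,430),(-42,-38,106)),("scene",(141,443),(54,38,106)),("scene",(80,490),(54,-38,106))],
"wide":[("top",(18,243),(54,44,106)),("top",(100,230),(54,-44,106)),("top",(28,328),(-42,44,106)),("top",(50,270),(20,17,100)),("top",(77,266),(20,-17,100)),("top",(56,328),(-42,17,100)),("top",(84,323),(-42,-17,100)),("scene",(445,25),(-42,44,106)),("scene",(511,45),(54,44,106))]}
res={}
for k,L in D.items():
    f=lambda p:np.concatenate([proj(c,w(p,np.array(P)*m))[0]-crop2px(c,a) for c,a,P in L])
    r=least_squares(f,[.6,.1 if k in("steep","wide") else -.1,0],loss="soft_l1")
    res[k]=r.x; e=f(r.x).reshape(-1,2); print(k,r.x.round(4),np.degrees(r.x[2]).round(1)); print(e.round(1).tolist())
pickle.dump(res,open("fix.pkl","wb"))
# other objects' rough position (top of object seen from top camera)
E
python3 fit.py
```

```text
steep [0.5605 0.1256 0.0046] 0.3
[[-1.2, -0.0], [-0.2, -0.1], [-1.0, -0.3], [0.1, -0.4], [-0.1, 0.1], [0.8, -0.2], [-0.5, 0.6], [0.9, -0.7], [-0.7, 1.0], [-0.7, 1.1], [1.0, 1.7], [-1.1, -0.9], [1.2, -2.3], [-0.2, 0.9], [-3.7, 2.3], [0.8, 0.4], [-2.4, -1.5]]
low [ 0.6382 -0.1371  0.2422] 13.9
[[-1.0, -0.2], [-0.7, 0.1], [-1.6, -1.4], [1.2, -1.5], [-0.8, 0.8], [0.6, 0.0], [-1.5, -0.0], [0.4, -0.0], [-0.3, -1.3], [-0.5, 2.6], [0.1, 3.3], [0.3, 1.1], [-1.0, 0.4], [0.8, -3.7], [-0.4, 0.3], [-2.4, 1.1], [1.2, -1.7], [-1.9, -1.6]]
narrow [ 0.4909 -0.3319 -0.1074] -6.2
[[0.7, 0.3], [-0.9, -0.1], [-0.9, 0.2], [-1.2, -0.2], [-0.1, -0.2], [-1.1, -1.3], [0.4, -0.9], [-0.3, -0.6], [-1.2, 0.9], [-0.2, -0.7], [-1.2, 0.7]]
wide [0.463  0.357  0.1261] 7.2
[[0.3, -0.2], [-0.6, 0.6], [0.0, 0.5], [-0.7, -0.1], [0.5, -0.1], [-0.6, -0.7], [0.3, -0.4], [-0.6, -0.2], [-0.3, 0.7]]
```

```bash
cat > plan.py <<'E'
from h import *
from workcell import observe
F=pickle.load(open("fix.pkl","rb"))
def Rg(yaw,tilt):  # tool: y along fixture y, x to -x, tilted forward
    return Ro.from_euler("z",yaw)*Ro.from_matrix(np.diag([-1,1,-1.]))*Ro.from_euler("y",-tilt,degrees=True)
def grasp(k,d):   # TCP d metres above the mouth along the axis
    a=np.radians({"steep":38,"low":28}[k]); p=w(F[k],[-.01-d*np.sin(a),0,.13+d*np.cos(a)])[0]
    return p,Rg(F[k][2],np.degrees(a))
def fork(k,z):
    p=w(F[k],[0,0,z])[0]; return p,Rg(F[k][2]-np.pi/2,0)
def rows(target,n,start=None):
    if start is None: o=observe(); start=(o["position"],Ro.from_euler("xyz",o["tool_rot"]))
    p0,R0=start; p1,R1=target
    r=(R0.inv()*R1).as_rotvec()/n
    M=sum(Ro.from_rotvec(k*r).as_matrix() for k in range(n))
    v=np.linalg.solve(M,R0.inv().apply(p1-p0))
    print(n,"rows",(v/.02).round(3).tolist(),(np.degrees(r)/6).round(3).tolist(),"->",p1.round(4))
    return p1,R1
E
python3 - <<'E'
from plan import *
A=rows((np.array([.30,.38,.30]),Rg(0.0,20)),20)
rows(grasp("steep",.11),20,A)
for c,(u,v),z in(("bottle",(220,187),.2),("jar",(301,269),.085),("tin",(394,189),.11)):
    K,p,R=C["top"]; d=R@np.linalg.inv(K)@[u,v,1]; print(c,(p+d*(z-p[2])/d[2]).round(3))
E
```

```text
20 rows [-0.491, -0.52, -0.097] [-0.019, -0.166, -0.107] -> [0.3  0.38 0.3 ]
20 rows [-0.302, -0.638, 0.402] [-0.001, -0.15, -0.002] -> [0.4828 0.1252 0.2167]
bottle [0.661 0.276 0.2  ]
jar [0.397 0.027 0.085]
tin [ 0.662 -0.285  0.11 ]
```

Call:
move_arm:
  plan:
    - [[-0.49,-0.52,-0.1,-0.02,-0.166,-0.107,1],[-0.49,-0.52,-0.1,-0.02,-0.166,-0.107,1],[-0.49,-0.52,-0.1,-0.02,-0.166,-0.107,1],[-0.49,-0.52,-0.1,-0.02,-0.166,-0.107,1],[-0.49,-0.52,-0.1,-0.02,-0.166,-0.107,1],[-0.49,-0.52,-0.1,-0.02,-0.166,-0.107,1],[-0.49,-0.52,-0.1,-0.02,-0.166,-0.107,1],[-0.49,-0.52,-0.1,-0.02,-0.166,-0.107,1],[-0.49,-0.52,-0.1,-0.02,-0.166,-0.107,1],[-0.49,-0.52,-0.1,-0.02,-0.166,-0.107,1]]
  grip_force: 100

```text
clock: 1.15
position: [0.2169, 0.4889, 0.2585]
tool_rot: [3.13, 0.176, 3.028]
force: [-0.6, -0.5, 0.2]
grip_width: 0.0854
finger_force: 0.0
```

Call:
move_arm:
  plan:
    - [[-0.49,-0.52,-0.1,-0.02,-0.166,-0.107,1],[-0.49,-0.52,-0.1,-0.02,-0.166,-0.107,1],[-0.49,-0.52,-0.1,-0.02,-0.166,-0.107,1],[-0.49,-0.52,-0.1,-0.02,-0.166,-0.107,1],[-0.49,-0.52,-0.1,-0.02,-0.166,-0.107,1],[-0.49,-0.52,-0.1,-0.02,-0.166,-0.107,1],[-0.49,-0.52,-0.1,-0.02,-0.166,-0.107,1],[-0.49,-0.52,-0.1,-0.02,-0.166,-0.107,1],[-0.49,-0.52,-0.1,-0.02,-0.166,-0.107,1],[-0.49,-0.52,-0.1,-0.02,-0.166,-0.107,1]]

```text
clock: 2.15
position: [0.3001, 0.3792, 0.3016]
tool_rot: [3.139, 0.351, -3.14]
force: [0.2, -0.1, 0.9]
grip_width: 0.0857
finger_force: 0.0
```

```bash
python3 - <<'E'
from plan import *
o=observe();print(o["position"],o["qpos"].round(2))
rows(grasp("steep",.11),20)
E
```

```text
[0.30012662 0.37924561 0.30158273] [-1.33  0.13  0.09  2.04  0.41  0.9   0.08]
20 rows [-0.299, -0.637, 0.405] [0.0, -0.149, -0.002] -> [0.4828 0.1252 0.2167]
```

Call:
move_arm:
  plan:
    - [[-0.3,-0.637,0.405,0,-0.149,-0.002,1],[-0.3,-0.637,0.405,0,-0.149,-0.002,1],[-0.3,-0.637,0.405,0,-0.149,-0.002,1],[-0.3,-0.637,0.405,0,-0.149,-0.002,1],[-0.3,-0.637,0.405,0,-0.149,-0.002,1],[-0.3,-0.637,0.405,0,-0.149,-0.002,1],[-0.3,-0.637,0.405,0,-0.149,-0.002,1],[-0.3,-0.637,0.405,0,-0.149,-0.002,1],[-0.3,-0.637,0.405,0,-0.149,-0.002,1],[-0.3,-0.637,0.405,0,-0.149,-0.002,1]]

```text
clock: 3.15
position: [0.3878, 0.252, 0.2513]
tool_rot: [3.14, 0.506, -3.139]
force: [0.6, 0.4, -0.2]
grip_width: 0.0856
finger_force: 0.0
```

Call:
move_arm:
  plan:
    - [[-0.3,-0.637,0.405,0,-0.149,-0.002,1],[-0.3,-0.637,0.405,0,-0.149,-0.002,1],[-0.3,-0.637,0.405,0,-0.149,-0.002,1],[-0.3,-0.637,0.405,0,-0.149,-0.002,1],[-0.3,-0.637,0.405,0,-0.149,-0.002,1],[-0.3,-0.637,0.405,0,-0.149,-0.002,1],[-0.3,-0.637,0.405,0,-0.149,-0.002,1],[-0.3,-0.637,0.405,0,-0.149,-0.002,1],[-0.3,-0.637,0.405,0,-0.149,-0.002,1],[-0.3,-0.637,0.405,0,-0.149,-0.002,1]]

```text
clock: 4.15
position: [0.4681, 0.1432, 0.2194]
tool_rot: [-3.134, 0.637, -3.132]
force: [-0.8, 0.1, -0.7]
grip_width: 0.0854
finger_force: 0.0
```

```bash
cat > wr.py <<'E'
from plan import *
from workcell import grab_frame
def shot(name):
    o=observe(); f=grab_frame("wrist"); f["pos"]=o["position"]; f["rot"]=o["tool_rot"]; pickle.dump(f,open(name+".pkl","wb")); return f
def wproj(f,P):
    R=Ro.from_euler("xyz",f["rot"]); t=R.inv().apply(np.atleast_2d(P)-f["pos"]); T=np.linalg.inv(f["tool_from_camera"])
    q=t@T[:3,:3].T+T[:3,3]; K=f["intrinsics"]; rho=np.hypot(q[:,0],q[:,1]); th=np.arctan2(rho,q[:,2])
    return np.c_[K[0,2]+K[0,0]*th*q[:,0]/rho,K[1,2]+K[1,1]*th*q[:,1]/rho]
E
python3 - <<'E'
from wr import *
o=observe();print(o["position"],o["tool_rot"],o["qpos"].round(2))
f=shot("w1"); im=f["color"][:,:,::-1].copy()
a=np.radians(38); ax=np.array([-np.sin(a),0,np.cos(a)]); e1=np.array([np.cos(a),0,np.sin(a)]); m=np.array([-.01,0,.13])
t=np.linspace(0,6.283,60)[:,None]
def dr(L,col,cl=False): cv2.polylines(big,[np.int32((wproj(f,w(F["steep"],L))+.5)*2-.5)],cl,col,1)
big=cv2.resize(im,None,fx=2,fy=2,interpolation=cv2.INTER_CUBIC)
for h in(0,.034): dr(m+h*ax+.031*(np.cos(t)*e1+np.sin(t)*[0,1,0]),(0,0,255),True)
dr(np.array([[-55,60,45],[-55,-60,45],[85,-60,45],[85,60,45]])*1e-3,(255,0,0),True)
dr(np.array([[88,12,296],[-23,12,296],[-23,-12,296],[88,-12,296]])*1e-3,(0,255,255))
cv2.imwrite("pics/w1.png",big[:600, 240:1040])
E
```

```text
[0.46811249 0.14323798 0.21938301] [-3.13427032  0.63660899 -3.13241988] [-0.58  0.16 -0.1   2.43  1.52  0.4  -0.5 ]
```

View pics/w1.png

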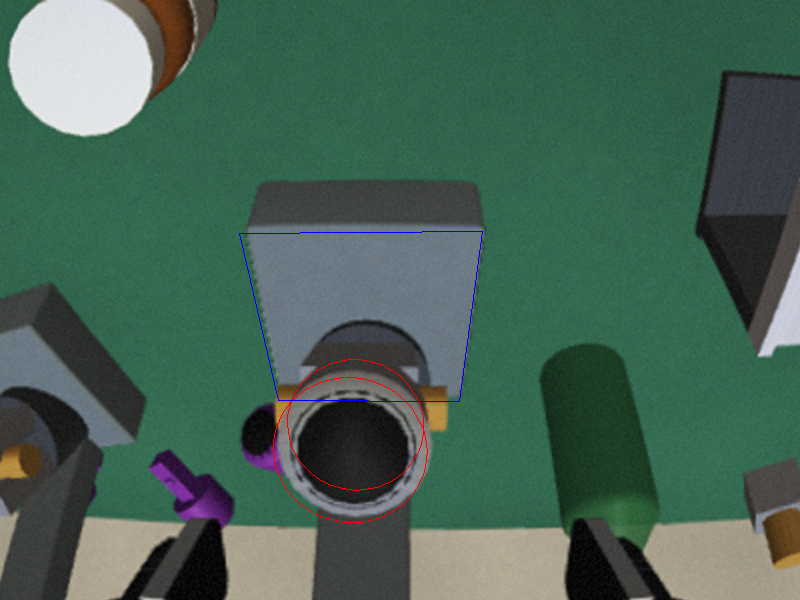

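```bash
python3 - <<'E'
from plan import *
A=rows(grasp("steep",.085),10)
rows(grasp("steep",.001),10,A)
E
```

```text
10 rows [-0.049, -0.078, 0.177] [-0.007, -0.025, 0.001] -> [0.4982 0.1253 0.197 ]
10 rows [-0.0, -0.0, 0.42] [0.0, 0.0, 0.0] -> [0.5499 0.1255 0.1308]
```

Call:
move_arm:
  plan:
    - [[-0.05,-0.09,0.18,-0.007,-0.025,0,1],[-0.05,-0.09,0.18,-0.007,-0.025,0,1],[-0.05,-0.09,0.18,-0.007,-0.025,0,1],[-0.05,-0.09,0.18,-0.007,-0.025,0,1],[-0.05,-0.09,0.18,-0.007,-0.025,0,1],[-0.05,-0.09,0.18,-0.007,-0.025,0,1],[-0.05,-0.09,0.18,-0.007,-0.025,0,1],[-0.05,-0.09,0.18,-0.007,-0.025,0,1],[-0.05,-0.09,0.18,-0.007,-0.025,0,1],[-0.05,-0.06,0.18,-0.007,-0.025,0,1]]

```text
clock: 5.2
position: [0.4977, 0.1261, 0.1967]
tool_rot: [-3.141, 0.662, -3.132]
force: [-0.5, -0.2, 0.1]
grip_width: 0.0857
finger_force: 0.0
```

```bash
python3 - <<'E'
from plan import *
o=observe();print(o["position"],o["tool_rot"],o["qpos"].round(2))
rows(grasp("steep",.001),10)
E
```

```text
[0.4976732  0.12611353 0.19665898] [-3.14067398  0.66208681 -3.13209929] [-0.42  0.25 -0.19  2.43  1.86  0.41 -0.77]
10 rows [-0.003, -0.005, 0.42] [0.002, -0.001, 0.004] -> [0.5499 0.1255 0.1308]
```

Call:
move_arm:
  plan:
    - [[0,0,0.42,0,0,0,1],[0,-0.01,0.42,0,0,0,1],[0,-0.01,0.42,0,0,0,1],[0,-0.01,0.42,0,0,0,1],[0,-0.01,0.42,0,0,0,1],[0,0,0.42,0,0,0,1],[0,0,0.42,0,0,0,1],[0,0,0.42,0,0,0,1],[0,0,0.42,0,0,0,1],[0,0,0.42,0,0,0,1]]

```text
clock: 6.2
position: [0.5499, 0.1259, 0.1299]
tool_rot: [-3.141, 0.662, -3.133]
force: [0.4, 0.2, 0.1]
grip_width: 0.085
finger_force: 0.0
```

Call:
move_arm:
  plan:
    - [[0,0,0,0,0,0,0],[0,0,0,0,0,0,-1],[0,0,0,0,0,0,-1],[0,0,0,0,0,0,-1],[0,0,0,0,0,0,-1],[0,0,0,0,0,0,-1],[0,0,0,0,0,0,-1],[0,0,0,0,0,0,-1],[0,0,0,0,0,0,-1],[0,0,0,0,0,0,-1]]
  grip_force: 100

```text
clock: 7.2
position: [0.549, 0.1258, 0.1308]
tool_rot: [-3.141, 0.662, -3.133]
force: [-7.3, -0.5, 5.3]
grip_width: 0.0596
finger_force: 105.5
```

```bash
python3 - <<'E'
from wr import *
o=observe();print(o["position"],o["tool_rot"],o["force"],o["moment"],o["finger_force"],o["qpos"].round(2))
f=shot("w2"); cv2.imwrite("pics/w2.png",cv2.resize(f["color"][100:400,120:520,::-1],None,fx=2,fy=2))
rows(grasp("steep",.001),10)
E
```

```text
[0.54895176 0.12578912 0.13081092] [-3.14148717  0.66216657 -3.13322174] [-7.29624749 -0.52757709  5.33591618] [-0.36644274  1.05915099 -0.27585868] 105.47396536683664 [-0.29  0.48 -0.27  2.36  2.18  0.51 -1.02]
10 rows [-0.004, -0.001, 0.003] [0.002, -0.001, 0.003] -> [0.5499 0.1255 0.1308]
```

View pics/w2.png

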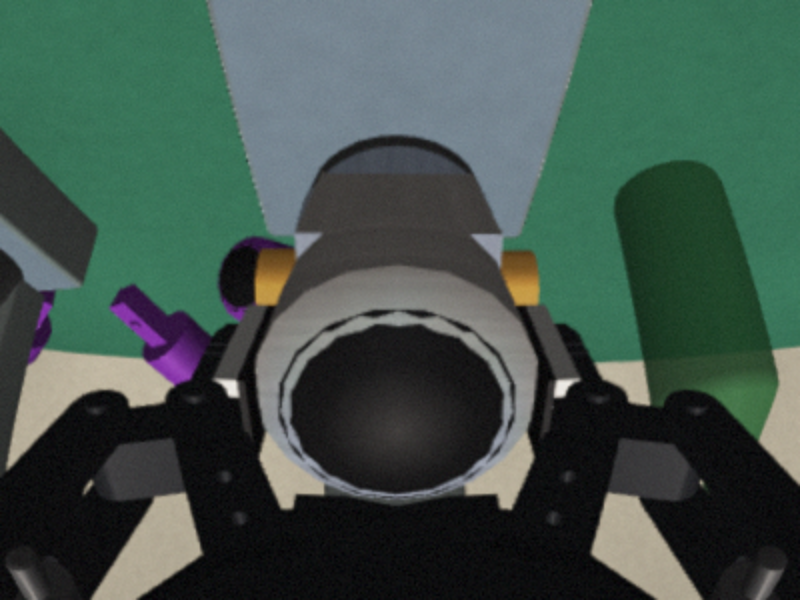

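Call:
move_arm:
  plan:
    - [[0,0,-0.2,0,0,0,-1],[0,0,-0.2,0,0,0,-1],[0,0,-0.2,0,0,0,-1],[0,0,-0.3,0,0,0,-1],[0,0,-0.3,0,0,0,-1],[0,0,-0.3,0,0,0,-1],[0,0,-0.4,0,0,0,-1],[0,0,-0.4,0,0,0,-1],[0,0,-0.4,0,0,0,-1],[0,0,-0.4,0,0,0,-1]]

```text
clock: 8.25
position: [0.5109, 0.1256, 0.1801]
tool_rot: [3.141, 0.663, -3.133]
force: [-0.9, 0.3, -4.3]
grip_width: 0.0596
finger_force: 112.6
```

```bash
python3 - <<'E'
from wr import *
o=observe();print(o["position"],o["tool_rot"],o["force"],o["moment"],o["finger_force"],o["grip_width"],o["qpos"].round(2))
f=shot("w3"); t=grab_frame("scene")["color"]
a=cv2.resize(f["color"][150:400,120:520,::-1],(400,250)); b=cv2.resize(t[120:260,270:400,::-1],None,fx=3,fy=3)
c=np.zeros((420,800,3),np.uint8); c[:250,:400]=a; c[:420,400:790]=b; cv2.imwrite("pics/w3.png",c)
A=rows((np.array([.46,.20,.25]),Rg(F["steep"][2]-.3,25)),10)
B=rows(fork("wide",.19),18,A)
E
```

```text
[0.51092443 0.12564517 0.18006394] [ 3.14136632  0.66254307 -3.13343283] [-0.8735934   0.31476668 -4.25819802] [0.00962153 1.15778264 0.00790413] 112.60286333039403 0.059560206802523566 [-0.37  0.31 -0.22  2.42  1.97  0.43 -0.86]
10 rows [0.072, 0.341, -0.454] [0.152, 0.215, 0.248] -> [0.46 0.2  0.25]
18 rows [0.372, 0.3, 0.099] [0.133, 0.205, 0.6] -> [0.463 0.357 0.19 ]
```

View pics/w3.png

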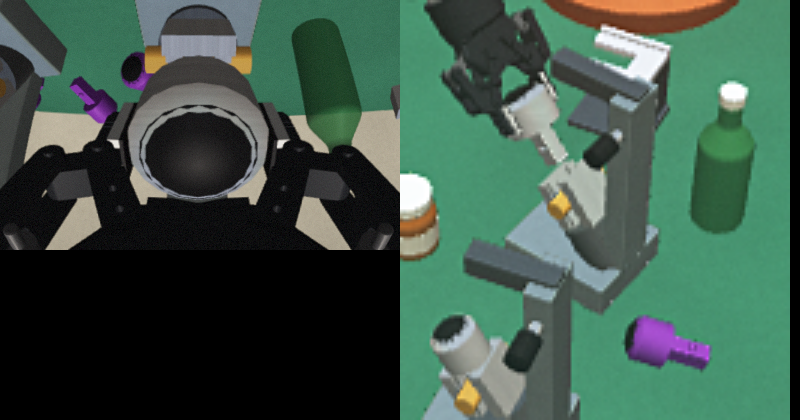

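Call:
move_arm:
  plan:
    - [[0,0.2,-0.6,0,0,0,-1],[0,0.3,-0.6,0,0,0.1,-1],[0.07,0.34,-0.45,0.15,0.2,0.25,-1],[0.07,0.34,-0.45,0.15,0.2,0.25,-1],[0.07,0.34,-0.45,0.15,0.2,0.25,-1],[0.07,0.34,-0.45,0.15,0.2,0.25,-1],[0.07,0.34,-0.45,0.15,0.2,0.25,-1],[0.07,0.34,-0.45,0.15,0.2,0.25,-1],[0.07,0.34,-0.45,0.15,0.2,0.25,-1],[0.07,0.34,-0.45,0.15,0.2,0.25,-1]]

```text
clock: 9.35
position: [0.453, 0.1939, 0.2529]
tool_rot: [3.125, 0.49, 2.888]
force: [0.0, -0.5, -2.7]
grip_width: 0.0596
finger_force: 112.5
```

```bash
python3 - <<'E'
from plan import *
o=observe();print(o["position"],o["tool_rot"],o["qpos"].round(2))
rows(fork("wide",.19),20)
E
```

```text
[0.45300498 0.19393281 0.25293368] [3.12476462 0.48996448 2.88847799] [-0.56  0.16 -0.27  2.21  0.79  0.67 -0.11]
20 rows [0.335, 0.298, 0.095] [0.146, 0.201, 0.559] -> [0.463 0.357 0.19 ]
```

Call:
move_arm:
  plan:
    - [[0.335,0.298,0.095,0.146,0.201,0.56,-1],[0.335,0.298,0.095,0.146,0.201,0.56,-1],[0.335,0.298,0.095,0.146,0.201,0.56,-1],[0.335,0.298,0.095,0.146,0.201,0.56,-1],[0.335,0.298,0.095,0.146,0.201,0.56,-1],[0.335,0.298,0.095,0.146,0.201,0.56,-1],[0.335,0.298,0.095,0.146,0.201,0.56,-1],[0.335,0.298,0.095,0.146,0.201,0.56,-1],[0.335,0.298,0.095,0.146,0.201,0.56,-1],[0.335,0.298,0.095,0.146,0.201,0.56,-1]]

```text
clock: 10.35
position: [0.4365, 0.274, 0.2135]
tool_rot: [3.055, 0.241, 2.273]
force: [0.5, 0.6, -3.3]
grip_width: 0.0594
finger_force: 112.5
```

Call:
move_arm:
  plan:
    - [[0.335,0.298,0.095,0.146,0.201,0.56,-1],[0.335,0.298,0.095,0.146,0.201,0.56,-1],[0.335,0.298,0.095,0.146,0.201,0.56,-1],[0.335,0.298,0.095,0.146,0.201,0.56,-1],[0.335,0.298,0.095,0.146,0.201,0.56,-1],[0.335,0.298,0.095,0.146,0.201,0.56,-1],[0.335,0.298,0.095,0.146,0.201,0.56,-1],[0.335,0.298,0.095,0.146,0.201,0.56,-1],[0.335,0.298,0.095,0.146,0.201,0.56,-1],[0.335,0.298,0.095,0.146,0.201,0.56,-1]]

```text
clock: 11.35
position: [0.4636, 0.3571, 0.1896]
tool_rot: [3.141, -0.001, 1.694]
force: [-0.3, 0.4, -3.4]
grip_width: 0.0595
finger_force: 112.5
```

```bash
python3 - <<'E'
from wr import *
o=observe();print(o["position"],o["tool_rot"],o["force"],o["qpos"].round(2))
rows(fork("wide",.19),10)
f=shot("w4"); t=grab_frame("scene")["color"]; p=grab_frame("top")["color"]
big=cv2.resize(f["color"][:,:,::-1],None,fx=2,fy=2,interpolation=cv2.INTER_CUBIC)
def dr(L,col,cl=True): cv2.polylines(big,[np.int32((wproj(f,w(F["wide"],np.array(L)*1e-3))+.5)*2-.5)],cl,col,1)
dr([[54,44,106],[-42,44,106],[-42,-44,106],[54,-44,106]],(0,0,255)); dr([[-42,17,100],[20,17,100],[20,-17,100],[-42,-17,100]],(255,0,0),False)
c=np.zeros((600,800,3),np.uint8); c[:]=big[200:800,240:1040]
b=cv2.resize(t[110:185,300:380,::-1],None,fx=4,fy=4); c[:b.shape[0],800-b.shape[1]:]=b
cv2.imwrite("pics/w4.png",c)
E
```

```text
[0.46360221 0.35709381 0.1896106 ] [ 3.14111495e+00 -1.07263102e-03  1.69364327e+00] [-0.32085508  0.40703383 -3.44912063] [-0.58  0.51 -0.24  1.74  0.15  0.9  -0.77]
10 rows [0.0, -0.003, -0.002] [0.0, -0.001, -0.003] -> [0.463 0.357 0.19 ]
```

View pics/w4.png

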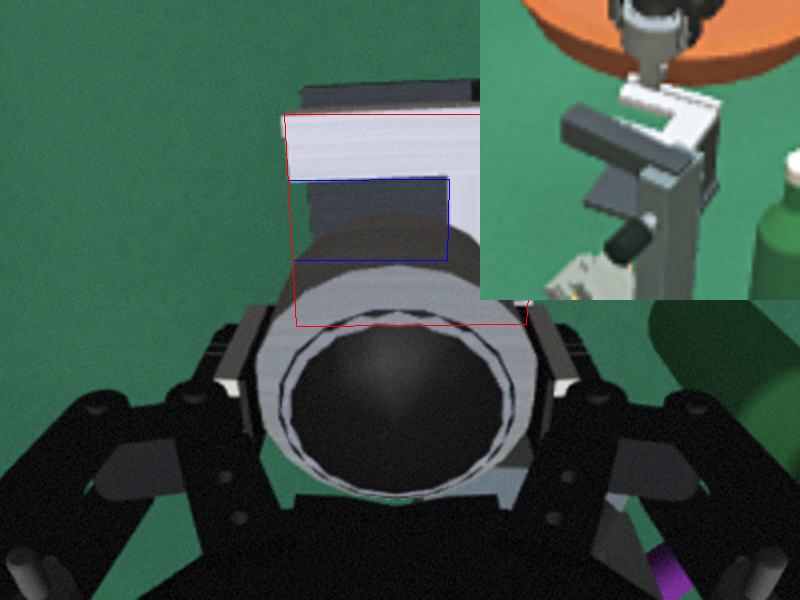

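Call:
move_arm:
  plan:
    - [[0,0,0.41,0,0,0,-1],[0,0,0.41,0,0,0,-1],[0,0,0.41,0,0,0,-1],[0,0,0.41,0,0,0,-1],[0,0,0.41,0,0,0,-1],[0,0,0.41,0,0,0,-1],[0,0,0.41,0,0,0,-1],[0,0,0.41,0,0,0,-1],[0,0,0.41,0,0,0,-1],[0,0,0.41,0,0,0,-1]]

```text
clock: 12.5
position: [0.4636, 0.3572, 0.1073]
tool_rot: [3.14, -0.001, 1.696]
force: [-0.0, 0.2, -3.0]
grip_width: 0.0595
finger_force: 112.5
```

Call:
move_arm:
  plan:
    - [[0,0,0.05,0,0,0,-1],[0,0,0.05,0,0,0,-1],[0,0,0.05,0,0,0,-1],[0,0,0.05,0,0,0,-1],[0,0,0.05,0,0,0,-1],[0,0,0,0,0,0,-1],[0,0,0,0,0,0,-1],[0,0,0,0,0,0,-1],[0,0,0,0,0,0,-1],[0,0,0,0,0,0,-1]]

```text
clock: 13.5
position: [0.4637, 0.3572, 0.103]
tool_rot: [3.14, -0.001, 1.696]
force: [0.4, 0.8, -3.9]
grip_width: 0.0595
finger_force: 112.5
```

Call:
move_arm:
  plan:
    - [[0,0,0.025,0,0,0,-1],[0,0,0.025,0,0,0,-1],[0,0,0.025,0,0,0,-1],[0,0,0.025,0,0,0,-1],[0,0,0.025,0,0,0,-1],[0,0,0,0,0,0,-1],[0,0,0,0,0,0,-1],[0,0,0,0,0,0,-1],[0,0,0,0,0,0,-1],[0,0,0,0,0,0,-1]]

```text
clock: 14.5
position: [0.4636, 0.3572, 0.1015]
tool_rot: [3.139, -0.001, 1.696]
force: [-7.1, -5.4, 16.3]
grip_width: 0.0594
finger_force: 114.8
```

Call:
move_arm:
  plan:
    - [[0,0,-0.02,0,0,0,0.45],[0,0,0,0,0,0,0.55],[0,0,0,0,0,0,0.65],[0,0,0,0,0,0,0.8],[0,0,0,0,0,0,1],[0,0,0,0,0,0,1],[0,0,0,0,0,0,1],[0,0,0,0,0,0,1],[0,0,0,0,0,0,1],[0,0,0,0,0,0,1]]

```text
clock: 15.5
position: [0.4636, 0.3571, 0.1009]
tool_rot: [3.14, -0.001, 1.696]
force: [-0.5, 0.6, -0.2]
grip_width: 0.0855
finger_force: 0.0
```

```bash
python3 - <<'E'
from plan import *
o=observe();print(o["position"],o["tool_rot"],o["force"],o["grip_width"])
p=o["position"]; A=rows((p+[0,0,.1],Ro.from_euler("xyz",o["tool_rot"])),10)
B=rows((np.array([.45,.12,.36]),Rg(F["low"][2]-.7,10)),20,A)
Cc=rows((np.array([.47,-.12,.33]),Rg(F["low"][2],20)),20,B)
rows(grasp("low",.085),10,Cc)
E
```

```text
[0.46362628 0.35714938 0.10090133] [ 3.13991592e+00 -1.05902690e-03  1.69610983e+00] [-0.53136988  0.61463253 -0.20563395] 0.08550006417039462
10 rows [0.001, 0.001, -0.5] [0.0, 0.0, 0.0] -> [0.4636 0.3571 0.2009]
20 rows [-0.524, -0.363, -0.362] [-0.04, -0.077, -0.47] -> [0.45 0.12 0.36]
20 rows [-0.106, -0.603, 0.099] [-0.087, -0.08, -0.323] -> [ 0.47 -0.12  0.33]
10 rows [-0.251, -0.285, 0.792] [0.0, -0.133, -0.0] -> [ 0.5898 -0.1491  0.2051]
```

Call:
move_arm:
  plan:
    - [[0,0,-0.3,0,0,0,1],[0,0,-0.4,0,0,0,1],[0,0,-0.5,0,0,0,1],[0,0,-0.5,0,0,0,1],[0,0,-0.5,0,0,0,1],[0,0,-0.5,0,0,0,1],[0,0,-0.5,0,0,0,1],[0,0,-0.6,0,0,0,1],[0,0,-0.6,0,0,0,1],[0,0,-0.6,0,0,0,1]]

```text
clock: 16.5
position: [0.4635, 0.3571, 0.202]
tool_rot: [3.14, -0.001, 1.696]
force: [0.4, 0.0, 0.4]
grip_width: 0.0854
finger_force: 0.0
```

Call:
move_arm:
  plan:
    - [[-0.524,-0.363,-0.362,-0.04,-0.077,-0.47,1],[-0.524,-0.363,-0.362,-0.04,-0.077,-0.47,1],[-0.524,-0.363,-0.362,-0.04,-0.077,-0.47,1],[-0.524,-0.363,-0.362,-0.04,-0.077,-0.47,1],[-0.524,-0.363,-0.362,-0.04,-0.077,-0.47,1],[-0.524,-0.363,-0.362,-0.04,-0.077,-0.47,1],[-0.524,-0.363,-0.362,-0.04,-0.077,-0.47,1],[-0.524,-0.363,-0.362,-0.04,-0.077,-0.47,1],[-0.524,-0.363,-0.362,-0.04,-0.077,-0.47,1],[-0.524,-0.363,-0.362,-0.04,-0.077,-0.47,1]]

```text
clock: 17.5
position: [0.4288, 0.2366, 0.277]
tool_rot: [3.119, 0.088, 2.19]
force: [-1.1, 0.3, 0.2]
grip_width: 0.086
finger_force: 0.0
```

Call:
move_arm:
  plan:
    - [[-0.524,-0.363,-0.362,-0.04,-0.077,-0.47,1],[-0.524,-0.363,-0.362,-0.04,-0.077,-0.47,1],[-0.524,-0.363,-0.362,-0.04,-0.077,-0.47,1],[-0.524,-0.363,-0.362,-0.04,-0.077,-0.47,1],[-0.524,-0.363,-0.362,-0.04,-0.077,-0.47,1],[-0.524,-0.363,-0.362,-0.04,-0.077,-0.47,1],[-0.524,-0.363,-0.362,-0.04,-0.077,-0.47,1],[-0.524,-0.363,-0.362,-0.04,-0.077,-0.47,1],[-0.524,-0.363,-0.362,-0.04,-0.077,-0.47,1],[-0.524,-0.363,-0.362,-0.04,-0.077,-0.47,1]]

```text
clock: 18.5
position: [0.4497, 0.1194, 0.3611]
tool_rot: [-3.141, 0.176, 2.685]
force: [0.2, 0.2, -0.0]
grip_width: 0.0852
finger_force: 0.0
```

```bash
python3 - <<'E'
from wr import *
o=observe();print(o["position"],o["tool_rot"],o["qpos"].round(2))
t=grab_frame("scene")["color"]; p=grab_frame("top")["color"]
c=np.zeros((400,800,3),np.uint8); c[:,:400]=cv2.resize(p[220:280,175:235,::-1],(400,400)); c[:,400:]=cv2.resize(t[120:190,310:380,::-1],(400,400)); cv2.imwrite("pics/p1.png",c)
B=rows((np.array([.47,-.12,.33]),Rg(F["low"][2],20)),20)
E
```

```text
[0.44967119 0.11940158 0.36108188] [-3.1408719   0.17593102  2.68499947] [-0.2   0.07 -0.31  1.9   0.19  1.08  0.53]
20 rows [-0.104, -0.6, 0.103] [-0.087, -0.079, -0.324] -> [ 0.47 -0.12  0.33]
```

View pics/p1.png

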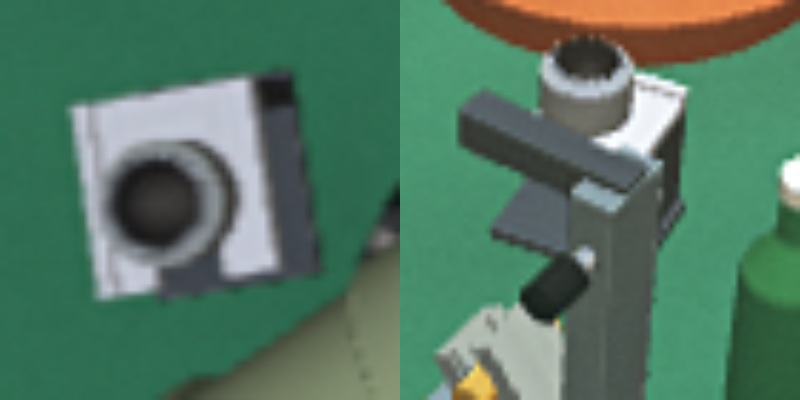

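Call:
move_arm:
  plan:
    - [[-0.104,-0.6,0.103,-0.087,-0.079,-0.324,1],[-0.104,-0.6,0.103,-0.087,-0.079,-0.324,1],[-0.104,-0.6,0.103,-0.087,-0.079,-0.324,1],[-0.104,-0.6,0.103,-0.087,-0.079,-0.324,1],[-0.104,-0.6,0.103,-0.087,-0.079,-0.324,1],[-0.104,-0.6,0.103,-0.087,-0.079,-0.324,1],[-0.104,-0.6,0.103,-0.087,-0.079,-0.324,1],[-0.104,-0.6,0.103,-0.087,-0.079,-0.324,1],[-0.104,-0.6,0.103,-0.087,-0.079,-0.324,1],[-0.104,-0.6,0.103,-0.087,-0.079,-0.324,1]]

```text
clock: 19.6
position: [0.4376, -0.0011, 0.3432]
tool_rot: [3.126, 0.261, 3.03]
force: [0.9, 0.0, 1.4]
grip_width: 0.0854
finger_force: 0.0
```

Call:
move_arm:
  plan:
    - [[-0.104,-0.6,0.103,-0.087,-0.079,-0.324,1],[-0.104,-0.6,0.103,-0.087,-0.079,-0.324,1],[-0.104,-0.6,0.103,-0.087,-0.079,-0.324,1],[-0.104,-0.6,0.103,-0.087,-0.079,-0.324,1],[-0.104,-0.6,0.103,-0.087,-0.079,-0.324,1],[-0.104,-0.6,0.103,-0.087,-0.079,-0.324,1],[-0.104,-0.6,0.103,-0.087,-0.079,-0.324,1],[-0.104,-0.6,0.103,-0.087,-0.079,-0.324,1],[-0.104,-0.6,0.103,-0.087,-0.079,-0.324,1],[-0.104,-0.6,0.103,-0.087,-0.079,-0.324,1]]

```text
clock: 20.6
position: [0.4698, -0.1186, 0.3283]
tool_rot: [3.14, 0.348, -2.898]
force: [0.2, 1.4, -0.5]
grip_width: 0.0853
finger_force: 0.0
```

```bash
python3 - <<'E'
from plan import *
o=observe();print(o["position"],o["tool_rot"],o["qpos"].round(2))
rows(grasp("low",.09),10)
E
```

```text
[ 0.46976776 -0.11863746  0.32833901] [ 3.14035111  0.34762308 -2.89849521] [ 0.15  0.04  0.09  2.06 -0.24  0.74  2.2 ]
10 rows [-0.252, -0.292, 0.759] [0.002, -0.135, 0.001] -> [ 0.5875 -0.1496  0.2095]
```

Call:
move_arm:
  plan:
    - [[-0.252,-0.292,0.76,0,-0.135,0,1],[-0.252,-0.292,0.76,0,-0.135,0,1],[-0.252,-0.292,0.76,0,-0.135,0,1],[-0.252,-0.292,0.76,0,-0.135,0,1],[-0.252,-0.292,0.76,0,-0.135,0,1],[-0.252,-0.292,0.76,0,-0.135,0,1],[-0.252,-0.292,0.76,0,-0.135,0,1],[-0.252,-0.292,0.76,0,-0.135,0,1],[-0.252,-0.292,0.76,0,-0.135,0,1],[-0.252,-0.292,0.76,0,-0.135,0,1]]

```text
clock: 21.6
position: [0.588, -0.149, 0.2088]
tool_rot: [3.139, 0.49, -2.901]
force: [0.1, 0.1, -0.1]
grip_width: 0.0857
finger_force: 0.0
```

```bash
python3 - <<'E'
from wr import *
o=observe();print(o["position"],o["tool_rot"],o["qpos"].round(2))
rows(grasp("low",.09),10); rows(grasp("low",.003),10)
f=shot("w5"); im=f["color"][:,:,::-1].copy()
a=np.radians(28); ax=np.array([-np.sin(a),0,np.cos(a)]); e1=np.array([np.cos(a),0,np.sin(a)]); m=np.array([-.01,0,.13])
t=np.linspace(0,6.283,60)[:,None]
big=cv2.resize(im,None,fx=2,fy=2,interpolation=cv2.INTER_CUBIC)
def dr(L,col,cl=False): cv2.polylines(big,[np.int32((wproj(f,w(F["low"],L))+.5)*2-.5)],cl,col,1)
for h in(0,.034): dr(m+h*ax+.025*(np.cos(t)*e1+np.sin(t)*[0,1,0]),(0,0,255),True)
dr(np.array([[-55,60,45],[-55,-60,45],[85,-60,45],[85,60,45]])*1e-3,(255,0,0),True)
cv2.imwrite("pics/w5.png",big[100:700, 240:1040])
E
```

```text
[ 0.58801408 -0.14901893  0.20884402] [ 3.13897091  0.48957216 -2.90078   ] [ 0.45  0.38 -0.22  2.03 -0.48  0.34  2.5 ]
10 rows [0.001, -0.002, -0.004] [0.002, 0.001, -0.001] -> [ 0.5875 -0.1496  0.2095]
10 rows [0.002, -0.003, 0.431] [0.002, 0.001, -0.001] -> [ 0.6272 -0.1398  0.1326]
```

View pics/w5.png

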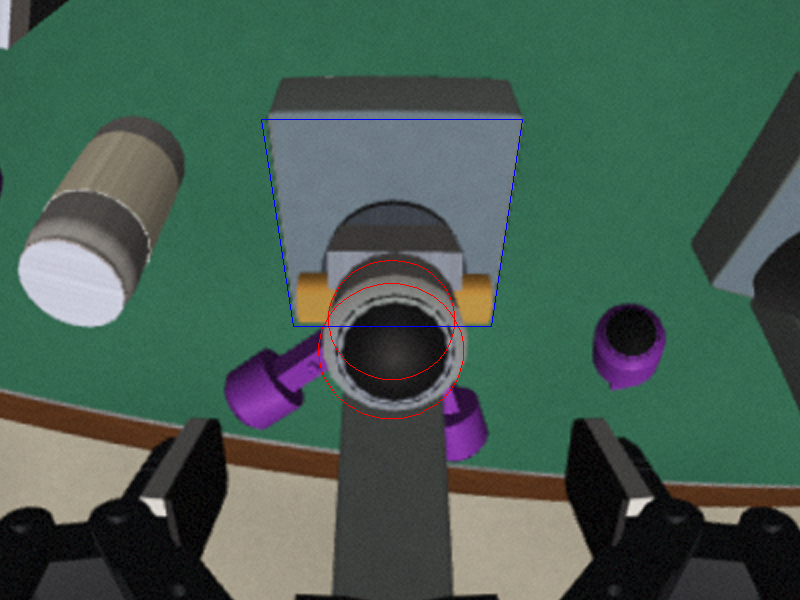

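Call:
move_arm:
  plan:
    - [[0.007,0.002,0.15,0,0,0.333,1],[0.007,0.002,0.15,0,0,0.333,1],[0.007,0.002,0.15,0,0,0.333,1],[0.007,0.002,0.15,0,0,0.333,1],[0.007,0.002,0.15,0,0,0.333,1],[0.007,0.002,0.15,0,0,0.333,1],[0.007,0.002,0.15,0,0,0.333,1],[0.007,0.002,0.15,0,0,0.333,1],[0.007,0.002,0.15,0,0,0.333,1],[0.007,0.002,0.15,0,0,0.333,1]]

```text
clock: 22.65
position: [0.5999, -0.1462, 0.1821]
tool_rot: [2.96, 0.457, 2.991]
force: [0.0, 0.2, 0.7]
grip_width: 0.0855
finger_force: 0.0
```

```bash
python3 - <<'E'
from plan import *
o=observe();print(o["position"],o["tool_rot"],o["qpos"].round(2))
p,R=grasp("low",.0035); p=p+R.apply([.001,.001,0]); rows((p,R*Ro.from_euler("z",20,degrees=True)),10)
E
```

```text
[ 0.59992978 -0.14621785  0.18205632] [2.96025176 0.45662623 2.99068762] [ 0.38  0.43 -0.15  2.03 -0.6   0.29  2.27]
10 rows [-0.001, 0.004, 0.281] [0.001, 0.0, -0.002] -> [ 0.6258 -0.1391  0.1326]
```

Call:
move_arm:
  plan:
    - [[0,0.004,0.28,0,0,0,1],[0,0.004,0.28,0,0,0,1],[0,0.004,0.28,0,0,0,1],[0,0.004,0.28,0,0,0,1],[0,0.004,0.28,0,0,0,1],[0,0.004,0.28,0,0,0,1],[0,0.004,0.28,0,0,0,1],[0,0.004,0.28,0,0,0,1],[0,0.004,0.28,0,0,0,1],[0,0.004,0.28,0,0,0,1]]

```text
clock: 23.65
position: [0.6257, -0.1391, 0.1326]
tool_rot: [2.962, 0.457, 2.994]
force: [0.6, 0.4, -0.2]
grip_width: 0.0853
finger_force: 0.0
```

```bash
python3 - <<'E'
from plan import *
o=observe();print(o["position"],o["tool_rot"],o["force"],o["qpos"].round(2))
p,R=grasp("low",.0035); p=p+R.apply([.001,.001,0]); rows((p,R*Ro.from_euler("z",20,degrees=True)),10)
E
```

```text
[ 0.6256672  -0.13905141  0.13262696] [2.96170582 0.45728701 2.99399499] [ 0.63925218  0.36073698 -0.24514738] [ 0.39  0.55 -0.2   2.01 -0.64  0.19  2.31]
10 rows [-0.001, -0.0, 0.0] [0.001, 0.0, 0.001] -> [ 0.6258 -0.1391  0.1326]
```

Call:
move_arm:
  plan:
    - [[0,0,0,0,0,0,0],[0,0,0,0,0,0,-1],[0,0,0,0,0,0,-1],[0,0,0,0,0,0,-1],[0,0,0,0,0,0,-1],[0,0,0,0,0,0,-1],[0,0,0,0,0,0,-1],[0,0,0,0,0,0,-1],[0,0,0,0,0,0,-1],[0,0,0,0,0,0,-1]]
  grip_force: 100

```text
clock: 24.65
position: [0.6252, -0.1395, 0.1337]
tool_rot: [2.962, 0.458, 2.994]
force: [-9.7, -0.2, 10.5]
grip_width: 0.0476
finger_force: 100.7
```

```bash
python3 - <<'E'
from plan import *
o=observe();print(o["position"],o["force"],o["moment"],o["finger_force"],o["grip_width"],o["qpos"].round(2))
print(Ro.from_euler("xyz",o["tool_rot"]).inv().apply(o["force"]).round(1))
p,R=grasp("low",.0035); p=p+R.apply([.001,.001,0]); rows((p,R*Ro.from_euler("z",20,degrees=True)),10)
E
```

```text
[ 0.62517862 -0.13949822  0.13374958] [-9.65700269 -0.20088111 10.50510502] [-0.15854763  1.13346254  0.08886821] 100.74480692390352 0.047587658408284765 [ 0.39  0.54 -0.2   2.01 -0.64  0.2   2.31]
[  3.9   0.8 -13.7]
10 rows [-0.0, 0.001, 0.007] [0.0, 0.001, 0.001] -> [ 0.6258 -0.1391  0.1326]
```

Good grip, small lateral forces. Pull straight.

Call:
move_arm:
  plan:
    - [[0,0,-0.2,0,0,0,-1],[0,0,-0.2,0,0,0,-1],[0,0,-0.2,0,0,0,-1],[0,0,-0.3,0,0,0,-1],[0,0,-0.3,0,0,0,-1],[0,0,-0.3,0,0,0,-1],[0,0,-0.4,0,0,0,-1],[0,0,-0.4,0,0,0,-1],[0,0,-0.4,0,0,0,-1],[0,0,-0.4,0,0,0,-1]]

```text
clock: 25.65
position: [0.5968, -0.146, 0.1884]
tool_rot: [2.962, 0.457, 2.994]
force: [-0.1, -1.2, -3.3]
grip_width: 0.0474
finger_force: 106.6
```

```bash
python3 - <<'E'
from wr import *
o=observe();print(o["position"],o["tool_rot"],o["force"],o["moment"],o["finger_force"],o["grip_width"],o["qpos"].round(2))
R=Ro.from_euler("xyz",o["tool_rot"]); a=o["position"]+R.apply([0,0,-.05])
A=rows((a,R),5)
B=rows((np.array([.50,-.22,.27]),Rg(F["low"][2]-np.radians(45),12)),20,A)
p,Rf=fork("narrow",.19); D=(p,Rf*Ro.from_euler("z",20,degrees=True))
rows(D,20,B)
# dome blob before/after grip in wrist view
f=shot("w6")
for n in("w2","w4","w6"):
    g=cv2.cvtColor(pickle.load(open(n+".pkl","rb"))["color"],cv2.COLOR_RGB2GRAY)[240:355,240:400]; ys,xs=np.where(g>120); print(n,np.histogram(xs+240,8)[0],ys.min()+240)
E
```

```text
[ 0.5967916  -0.1460045   0.18842026] [2.96155063 0.45718622 2.99416097] [-0.07766076 -1.2099448  -3.26174175] [-0.21166109  0.77998263 -0.00290752] 106.64512337185442 0.04744347913478133 [ 0.37  0.42 -0.13  2.04 -0.61  0.31  2.28]
5 rows [-0.0, -0.0, -0.5] [0.0, 0.0, 0.0] -> [ 0.574  -0.1517  0.2326]
20 rows [0.084, -0.209, -0.15] [0.147, 0.101, 0.189] -> [ 0.5  -0.22  0.27]
20 rows [-0.26, -0.132, 0.227] [0.074, 0.081, 0.706] -> [ 0.4909 -0.3319  0.19  ]
w2 [1412  747  370  325  317  498 1279  471] 240
w4 [898 655 456 355 416 586 966 320] 240
w6 [ 60 998 619 580 453 409 651  66] 248
```

Call:
move_arm:
  plan:
    - [[0,0,-0.5,0,0,0,-1],[0,0,-0.5,0,0,0,-1],[0,0,-0.5,0,0,0,-1],[0,0,-0.5,0,0,0,-1],[0,0,-0.5,0,0,0,-1],[0.084,-0.209,-0.15,0.147,0.101,0.189,-1],[0.084,-0.209,-0.15,0.147,0.101,0.189,-1],[0.084,-0.209,-0.15,0.147,0.101,0.189,-1],[0.084,-0.209,-0.15,0.147,0.101,0.189,-1],[0.084,-0.209,-0.15,0.147,0.101,0.189,-1]]

```text
clock: 26.7
position: [0.5576, -0.1724, 0.2393]
tool_rot: [2.999, 0.389, 2.895]
force: [0.3, -0.9, -2.4]
grip_width: 0.0478
finger_force: 106.7
```

Call:
move_arm:
  plan:
    - [[0.084,-0.209,-0.15,0.147,0.101,0.189,-1],[0.084,-0.209,-0.15,0.147,0.101,0.189,-1],[0.084,-0.209,-0.15,0.147,0.101,0.189,-1],[0.084,-0.209,-0.15,0.147,0.101,0.189,-1],[0.084,-0.209,-0.15,0.147,0.101,0.189,-1],[0.084,-0.209,-0.15,0.147,0.101,0.189,-1],[0.084,-0.209,-0.15,0.147,0.101,0.189,-1],[0.084,-0.209,-0.15,0.147,0.101,0.189,-1],[0.084,-0.209,-0.15,0.147,0.101,0.189,-1],[0.084,-0.209,-0.15,0.147,0.101,0.189,-1]]

```text
clock: 27.7
position: [0.5202, -0.2066, 0.2579]
tool_rot: [3.09, 0.264, 2.698]
force: [0.3, 0.9, -3.9]
grip_width: 0.0473
finger_force: 106.7
```

```bash
python3 - <<'E'
from plan import *
o=observe();print(o["position"],o["tool_rot"],o["force"],o["qpos"].round(2))
p,Rf=fork("narrow",.19); D=(p,Rf*Ro.from_euler("z",20,degrees=True))
rows(D,20)
E
```

```text
[ 0.52018434 -0.20660837  0.25791315] [3.08999115 0.26386486 2.6982136 ] [ 0.30765229  0.9263735  -3.89276354] [ 0.01  0.27  0.32  1.98 -0.17  0.64  1.57]
20 rows [-0.272, -0.222, 0.194] [0.119, 0.079, 0.755] -> [ 0.4909 -0.3319  0.19  ]
```

Call:
move_arm:
  plan:
    - [[-0.272,-0.222,0.194,0.119,0.079,0.755,-1],[-0.272,-0.222,0.194,0.119,0.079,0.755,-1],[-0.272,-0.222,0.194,0.119,0.079,0.755,-1],[-0.272,-0.222,0.194,0.119,0.079,0.755,-1],[-0.272,-0.222,0.194,0.119,0.079,0.755,-1],[-0.272,-0.222,0.194,0.119,0.079,0.755,-1],[-0.272,-0.222,0.194,0.119,0.079,0.755,-1],[-0.272,-0.222,0.194,0.119,0.079,0.755,-1],[-0.272,-0.222,0.194,0.119,0.079,0.755,-1],[-0.272,-0.222,0.194,0.119,0.079,0.755,-1]]

```text
clock: 28.7
position: [0.5335, -0.2777, 0.2275]
tool_rot: [3.06, 0.121, 1.898]
force: [0.3, 0.1, -3.5]
grip_width: 0.0474
finger_force: 106.7
```

Call:
move_arm:
  plan:
    - [[-0.272,-0.222,0.194,0.119,0.079,0.755,-1],[-0.272,-0.222,0.194,0.119,0.079,0.755,-1],[-0.272,-0.222,0.194,0.119,0.079,0.755,-1],[-0.272,-0.222,0.194,0.119,0.079,0.755,-1],[-0.272,-0.222,0.194,0.119,0.079,0.755,-1],[-0.272,-0.222,0.194,0.119,0.079,0.755,-1],[-0.272,-0.222,0.194,0.119,0.079,0.755,-1],[-0.272,-0.222,0.194,0.119,0.079,0.755,-1],[-0.272,-0.222,0.194,0.119,0.079,0.755,-1],[-0.272,-0.222,0.194,0.119,0.079,0.755,-1]]

```text
clock: 29.7
position: [0.4913, -0.3317, 0.1898]
tool_rot: [3.141, -0.001, 1.111]
force: [-0.6, 0.6, -2.1]
grip_width: 0.0472
finger_force: 106.6
```

```bash
python3 - <<'E'
from wr import *
o=observe();print(o["position"],o["tool_rot"],o["force"],o["qpos"].round(2))
p,Rf=fork("narrow",.19); D=(p,Rf*Ro.from_euler("z",20,degrees=True))
rows(D,10)
# check fork pose in the wrist view without viewing: search (dx,dy,dyaw) that best separates bright plate from dark slot/green
f=shot("w7"); g=cv2.cvtColor(f["color"],cv2.COLOR_RGB2GRAY).astype(float)
X,Y=np.meshgrid(np.arange(-48,60,2.),np.arange(-44,45,2.)); X=X.ravel();Y=Y.ravel()
plate=(X>-42)&(X<54)&(abs(Y)<38)&~((X<20)&(abs(Y)<17))
L=np.c_[X,Y,np.full(len(X),100)]*1e-3
best=[]
for dx in np.arange(-6,7,1):
  for dy in np.arange(-6,7,1):
    for dt in(-2,-1,0,1,2):
      q=wproj(f,w(F["narrow"]+[dx*1e-3,dy*1e-3,np.radians(dt)],L)); ok=(q[:,1]>150)&(q[:,1]<(228))&(q[:,0]>200)&(q[:,0]<440)
      if ok.sum()<100: continue
      v=cv2.remap(g.astype(np.float32),q[ok].astype(np.float32)[None,:,0],q[ok].astype(np.float32)[None,:,1],1)[0]
      pl=plate[ok]; best.append((np.corrcoef(v,pl)[0,1],dx,dy,dt,ok.sum()))
best.sort(reverse=True); print(best[:5],[b for b in best if b[1:4]==(0,0,0)])
E
```

```text
[ 0.49128037 -0.33172944  0.18978334] [ 3.14138726e+00 -9.66628786e-04  1.11131032e+00] [-0.6424883   0.59605245 -2.07157428] [ 0.03  0.62  0.7   1.75 -0.49  0.94  0.47]
10 rows [-0.002, -0.002, -0.001] [0.0, -0.001, -0.003] -> [ 0.4909 -0.3319  0.19  ]
[(np.float64(0.9549981212561558), np.int64(0), np.int64(0), -1, np.int64(1629)), (np.float64(0.9537332259841568), np.int64(1), np.int64(0), -1, np.int64(1634)), (np.float64(0.9519693922410448), np.int64(0), np.int64(0), 0, np.int64(1629)), (np.float64(0.9493436147140694), np.int64(1), np.int64(0), 0, np.int64(1636)), (np.float64(0.9483223384924973), np.int64(0), np.int64(0), -2, np.int64(1624))] [(np.float64(0.9519693922410448), np.int64(0), np.int64(0), 0, np.int64(1629))]
```

Call:
move_arm:
  plan:
    - [[0,0,0.4,0,0,0,-1],[0,0,0.4,0,0,0,-1],[0,0,0.4,0,0,0,-1],[0,0,0.4,0,0,0,-1],[0,0,0.4,0,0,0,-1],[0,0,0.4,0,0,0,-1],[0,0,0.4,0,0,0,-1],[0,0,0.4,0,0,0,-1],[0,0,0.4,0,0,0,-1],[0,0,0.4,0,0,0,-1]]

```text
clock: 30.75
position: [0.4915, -0.3317, 0.1088]
tool_rot: [3.141, -0.0, 1.115]
force: [0.2, -0.2, -2.6]
grip_width: 0.0477
finger_force: 106.6
```

Call:
move_arm:
  plan:
    - [[0,0,0.04,0,0,0,-1],[0,0,0.04,0,0,0,-1],[0,0,0.04,0,0,0,-1],[0,0,0.04,0,0,0,-1],[0,0,0.04,0,0,0,-1],[0,0,0,0,0,0,-1],[0,0,0,0,0,0,-1],[0,0,0,0,0,0,-1],[0,0,0,0,0,0,-1],[0,0,0,0,0,0,-1]]

```text
clock: 31.75
position: [0.4915, -0.3317, 0.1055]
tool_rot: [3.141, -0.0, 1.114]
force: [0.1, -0.2, -2.9]
grip_width: 0.0474
finger_force: 106.6
```

Call:
move_arm:
  plan:
    - [[0,0,0.025,0,0,0,-1],[0,0,0.025,0,0,0,-1],[0,0,0.025,0,0,0,-1],[0,0,0,0,0,0,-1],[0,0,0,0,0,0,-1],[0,0,0,0,0,0,-1],[0,0,0,0,0,0,-1],[0,0,0,0,0,0,-1],[0,0,0,0,0,0,-1],[0,0,0,0,0,0,-1]]

```text
clock: 32.75
position: [0.4915, -0.3318, 0.1046]
tool_rot: [3.141, -0.001, 1.114]
force: [-3.4, 4.2, 11.9]
grip_width: 0.0475
finger_force: 108.5
```

Call:
move_arm:
  plan:
    - [[0,0,0,0,0,0,0.2],[0,0,0,0,0,0,0.3],[0,0,0,0,0,0,0.4],[0,0,0,0,0,0,0.6],[0,0,0,0,0,0,0.8],[0,0,0,0,0,0,1],[0,0,0,0,0,0,1],[0,0,0,0,0,0,1],[0,0,0,0,0,0,1],[0,0,0,0,0,0,1]]

```text
clock: 33.75
position: [0.4915, -0.3317, 0.104]
tool_rot: [3.141, -0.0, 1.115]
force: [-0.8, -0.2, -0.6]
grip_width: 0.0855
finger_force: 0.0
```

Call:
move_arm:
  plan:
    - [[0,0,-0.3,0,0,0,1],[0,0,-0.4,0,0,0,1],[0,0,-0.5,0,0,0,1],[0,0,-0.5,0,0,0,1],[0,0,-0.5,0,0,0,1],[0,0,-0.5,0,0,0,1],[0,0,-0.5,0,0,0,1],[0,0,-0.6,0,0,0,1],[0,0,-0.7,0,0,0,1],[0,0,-0.8,0,0,0,1]]

```text
clock: 34.75
position: [0.4913, -0.3317, 0.2111]
tool_rot: [3.141, -0.0, 1.115]
force: [0.3, -0.1, -0.7]
grip_width: 0.0857
finger_force: 0.0
```

```bash
python3 - <<'E'
from wr import *
o=observe();print(o["position"],o["force"],o["grip_width"])
# dark dome centroid in scene and wrist views vs the expected seated dome
f=shot("w8"); t=grab_frame("scene")["color"]; P=w(F["narrow"],[0,0,.143])
def blob(im,c,r):
    g=cv2.cvtColor(im,cv2.COLOR_RGB2GRAY); x,y=np.int32(c); s=g[y-r:y+r,x-r:x+r]; n,l,st,ce=cv2.connectedComponentsWithStats(np.uint8(s<70)); k=l[r,r]; return (ce[k]+[x-r,y-r]).round(1),st[k].tolist()
print("scene",proj("scene",P)[0].round(1),blob(t,proj("scene",P)[0],14))
print("large scene",proj("scene",w(F["wide"],[0,0,.143]))[0].round(1),blob(t,proj("scene",w(F["wide"],[0,0,.143]))[0],14))
print("wrist",wproj(f,P)[0].round(1),blob(f["color"],wproj(f,P)[0],60))
E
```

```text
[ 0.49131982 -0.33169211  0.21105468] [ 0.25886424 -0.08404992 -0.6989317 ] 0.08568730587375213
scene [211.6 256.7] (array([210.4, 251.5]), [6, 0, 16, 21, 170])
large scene [342.2 129.6] (array([342.2, 129.3]), [9, 10, 11, 9, 63])
wrist [319.2 219.3] (array([317.7, 216.6]), [35, 35, 48, 47, 1669])
```

```bash
python3 -c "
from workcell import job_done
print(job_done())"
```

```text
the job is handed in; nothing more can be done
None
```

The large lap hangs in the wide fork and the small lap in the narrow one, both upright and released, and the job is handed in at about 35 s of the 67 s allowed. I checked the large lap's seating by picture; the small lap's I checked only by contact force and a measured camera position, which agreed to a few pixels.

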